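# Empty the tall tub under the low dust shield

### The arm

A 6-joint arm with a two-finger parallel gripper is mounted at the origin on the work surface. World frame = base frame: x ahead of the robot, y to its left, z up, the work surface at z = 0. Lengths are in m, angles in rad, forces in N, time in s.
With the tool pointing down it reaches from about 0.375 to 0.9 m from the base axis. Payload 3.1 kg.
Tool frame: the origin (TCP) lies midway between the tips of the shut fingers; the grasp point (between the pads) lies 19 mm behind it (pinch_z is the distance from the TCP to the grasp point, in m); z points along the fingers, y is the line along which they close (so a half turn about z gives the same grasp; the last joint's range is limited). The gripper opens to 85 mm and grips with 20 to 120 N. Pads are 22 mm wide; open, the fingers measure 114 mm over their backs; the gripper's body (76 mm by 85 mm) begins 54 mm behind the grasp point. The pads swing forward as they close: fully open they stand 13 mm farther back than shut.
Start: joints at [-1.417, 0.527, 1.433, -0, 1.181, -0.178], TCP at [0.204, -0.591, 0.2] pointing down, gripper open.
Joint ranges: [-3.08, 3.08], [-0.75, 2.2], [0.22, 2.44], [-1.43, 4.57], [0, 2.65], [-2.85, 2.85]. Speed limits (rad/s): [2.79, 2.79, 3.14, 3.14, 3.14, 3.14].

### API

Orientations are given as a unit quaternion [x, y, z, w].
In Python, from station import sense, snapshot, camera_params, sign_off, pinch_z gives the robot as it stands. The module is installed in compiled form; this text tells all that it offers.
- The arm moves only by the shell command python3 -m handwheel 'ROWS' [FORCE]. ROWS is JSON, a list that holds one entry, the list of rows, each a list of 7 numbers: the turn, a rotation vector about the tool's x, y, z in degrees, then the shift along the tool's x, y, z in m, then the opening, from 0 (shut) to 1 (fully open). A call has 1 to 20 rows; each row shifts and turns the commanded pose from where the row before left it, along the tool's axes as they then stand; what a row does not reach is not made up. A row lasts 1/8 s, in which the tool goes at most 62.5 mm and 10.7 degrees, less where a joint would pass 70% of its speed; a pose out of reach is approached as far as the arm can. A call with a gripper value outside its range is refused whole. The fingers move at their own pace and stop on an object; FORCE is the grip in N (left out, the last holds). Time passes only in rows, so rows that do not move let the fingers close. It gives the time, the measured TCP pose, the force, the opening and the grip force at its end, in the units of the state.
- sense(): the state, without advancing time (a new reading comes with each control period).
- snapshot(name): name is "scene" or "top" or "wrist"; returns the picture (480x640x3 uint8, red, green, blue); there is no depth.
- camera_params(name): a dict with "fx", "fy", "cx", "cy" (pixels), "world_to_cam" (4x4, takes a point from world to camera coordinates); the wrist camera has in their place "mount" (4x4, takes a point from camera to tool coordinates, whose origin is the TCP and whose axes are the flange's). Camera axes: x right, y down, z forward; pixel columns grow to the right and rows downward; lengths in m; the calibration is good to about 2 mm. A picture is of the moment at which its call begins: read the wrist's pose just before it. camera_params takes no time and is no camera call.
- sign_off(): hands the job in; it is judged then, once.
The state is a dict: "t": time; "q": joint angles; "qd": joint speeds; "tau": joint torques, N m; "tcp_pos": TCP position; "tool_rot": TCP orientation; "force": force on the tool from outside, world axes, zero at the start; "ft_torque": the same for the moment, N m; "finger_gap": opening from 0.0 (shut) to 1.0 (fully open); "gripper_force": force on a finger pad.
Only numpy, scipy, OpenCV 4.12 (cv2) and the standard library are available. Lean on these libraries where they do the work, as an engineer would, in place of code of your own. Each camera call takes 0.05 s, during which the arm holds its last target. There are 200 camera calls.

### The job

The tall white tub hangs by its pins on the two rails of the dust box, partly under the low clear shield, with three wooden bench pins standing in it. Draw it towards you by its handle until its pivot pins drop into the low seat of the rails, then tip it forward so that all three bench pins slide out into the steel pan below, with the pivot pins staying down on the rails and nothing bumping the shield. Swing the tub back upright on the rails, let go, and leave the things around the dust box where they are.

Things in the scene. Friction and masses are not known exactly. Their poses are not given: they have to be found in the camera images.
- dustbox: fixed aluminium dust box. Origin on the bench, centre line; x forward along the rails (roughly away from the robot), y left, z up. Rails along x at y = +-80, 20 wide: tops 123 mm above the bench for x > 11 mm, stepping down to 118 nearer the robot. Between this step and a stop the tub's pivot pins seat, pivot at x = -8 to +4 mm. Far stop: pivot at x = 199. Posts (16 mm) at x = 72, 262, y = +-108.
- shield_edge (a point): middle of the lower front edge of the fixed, level, clear shield (210 x 232 x 6 mm, 10 mm high aluminium strip on its front edge): dustbox x = 60, 209 mm above the bench, top at 219; it extends forward from here. With the tub's pivot pins down in their seat, 56 to 68 mm nearer the robot than this edge, its tipping rim passes under the edge with only 7 to 17 mm to spare; farther in it strikes.
- pan (a point): centre of the floor of the steel catch pan fixed between the rails, 4 mm above the bench; axes as the dust box. Inner size 262 (x) x 128 (y) mm, walls 32 mm above the bench, centre at dustbox x = 125 mm.
- tub: loose tall open white tub, 90 (x) x 110 (y) x 150 mm, walls 4, 0.4 kg. Origin: centre of its underside, 50 mm above the bench at first; z to the mouth, x forward. Hangs on the rails by 14 mm pins, 80 mm above its underside: pivot pins at x = +20, shorter rest pins at x = -32 mm. Slides on the rails; tips forward about the pivot pins. Nothing holds it down. Tip it 125 to 140 degrees to empty it.
- pivot (a point): point on the axis of the tub's two pivot pins, on the centre line: 20 mm forward and 80 mm above the tub's origin; 130 mm above the bench on the upper rails, 125 mm in the seat. The tub's rim corner on the robot side, 96 mm from this axis, swings highest.
- handle (a point): centre of the tub's handle: a freely turning black roller, 14 mm thick, 70 mm long, along y, on two arms (y = +-42 mm) 90 mm out from the robot-side face; 155 mm behind and 40 mm below the pivot, 90 mm above the bench at first. Pinch it from above, fingers closing along the tub's x; as it turns, the tool may stay pointing down while it goes up and over about the pivot.
- benchpin0_mid (a point): middle of wooden bench pin 0: a flat forked block, 95 x 46 x 16 mm, 50 g, standing in the tub at first, its long axis z, its 16 mm thickness along x.
- benchpin1_mid (a point): middle of wooden bench pin 1: a flat forked block, 95 x 46 x 16 mm, 50 g, standing in the tub at first, its long axis z, its 16 mm thickness along x.
- benchpin2_mid (a point): middle of wooden bench pin 2: a flat forked block, 95 x 46 x 16 mm, 50 g, standing in the tub at first, its long axis z, its 16 mm thickness along x.
- polish_jar: bystander: jar 54 mm wide, 85 mm high, to the left of the dust box; origin under its centre.
- hammer: bystander: hammer 220 mm long lying to the right of the dust box.
- canister: bystander: cardboard canister 78 mm wide, 130 mm high, on the left; origin under its centre.
- steel_block: bystander: steel bench block 100 x 100 x 22 mm, on the left.
- file: bystander: slim hand tool with a handle, 200 mm long, lying on the right.
- dish: bystander: white dish 110 mm wide, on the right.
- shield: the clear shield with its front strip, fixed on the dust box; its origin and axes are the dust box's (see shield_edge for where it lies).
There are look-alikes about, which are no part of the job. Leave any yellow look-alike of the tub alone.

How it is judged:
On the way, in this order (a step that is already met when the one before it is completed fails the run):
1. the tub has been drawn out until its pivot is at least 40 mm in front of the shield's edge, still upright (x of pivot in the frame of dustbox below 0.02 m and angle between tub's own z axis and vertical below 0.35 rad), for 0.05 s.
2. the tub is tipped by more than 95 degrees with its pivot pins on the rails (angle between tub's own z axis and vertical above 1.66 rad and height (world z) of pivot below 0.14 m), for 0.1 s.
At the end, for the whole second after the job is handed in: The middles of all three bench pins lie within the pan (less than 55 mm above its floor), and the tub hangs at rest on the rails, upright within 0.15 rad, its pivot 117 to 138 mm above the bench (x of benchpin0_mid in the frame of pan between -0.135 and 0.135 m and y of benchpin0_mid in the frame of pan between -0.068 and 0.068 m and z of each of benchpin0_mid, benchpin1_mid, benchpin2_mid in the frame of pan below 0.055 m and x of benchpin1_mid in the frame of pan between -0.135 and 0.135 m and y of benchpin1_mid in the frame of pan between -0.068 and 0.068 m and x of benchpin2_mid in the frame of pan between -0.135 and 0.135 m and y of benchpin2_mid in the frame of pan between -0.068 and 0.068 m and angle between tub's own z axis and vertical below 0.15 rad and height (world z) of pivot between 0.117 and 0.138 m and linear speed of tub below 0.02 m/s and angular speed of tub below 0.1 rad/s); the robot touches nothing.
It fails at once if the shield is bumped (more than 3 N) (contact force between anything else and shield above 3 N).
It fails at once if the tub's pivot pins are lifted more than 20 mm off the rails or dropped off them (height (world z) of pivot above 0.15 m or height (world z) of pivot below 0.11 m).
It fails at once if a bystander is moved by more than 30 mm (distance of any of polish_jar, hammer, canister, steel_block, file, dish from where it was at the start of the episode above 0.03 m).
It also fails if it takes over 70 s, if anything falls off the work surface, if the arm or the gripper's body presses on something with over 40 N, if the wrist force passes 120 N, or if a joint passes its speed limit or range.

## Working session

There is one attempt and no reset: what is moved stays moved. The work goes in short steps, Python scripts to look and compute and a shell command to move; the robot and the scene stay as the last step left them, time stands still between calls to the robot, and variables do not carry over. Pictures are saved under pics/ and viewed, at most 10 in all, crops included, and the job is handed in when it is done.

```bash
mkdir -p pics
python3 - <<'E'
from station import *
import cv2,numpy as np
np.set_printoptions(precision=4,suppress=True)
for n in("scene","top"):
    cv2.imwrite(f"pics/{n}0.png",snapshot(n)[:,:,::-1]); c=camera_params(n); print(n,c["fx"],c["fy"],c["cx"],c["cy"]);print(np.array(c["world_to_cam"]))
print(np.array(camera_params("wrist")["mount"]),pinch_z)
s=sense();print(s["tcp_pos"],s["tool_rot"],s["force"],s["t"])
E
```

```text
scene 563.8353288486879 563.8353288486879 313.3080329268432 228.20012960183666
[[ 0.9984 -0.0559 -0.0023 -0.5372]
 [-0.0512 -0.8963 -0.4406  0.1185]
 [ 0.0226  0.44   -0.8977  1.7717]
 [ 0.      0.      0.      1.    ]]
top 469.0504242246241 469.0504242246241 317.9940415557121 238.68313794724415
[[-0.0024 -0.9998  0.0217 -0.0035]
 [-0.995   0.0002 -0.0998  0.5595]
 [ 0.0997 -0.0219 -0.9948  1.3738]
 [ 0.      0.      0.      1.    ]]
[[-0.0005 -0.9619 -0.2735  0.0693]
 [ 1.     -0.0003 -0.0006  0.0003]
 [ 0.0005 -0.2735  0.9619 -0.1741]
 [ 0.      0.      0.      1.    ]] 0.0187
[ 0.2035 -0.5902  0.1991] [ 0.9863  0.1651  0.     -0.001 ] [-0.4242 -0.3368  0.2285] 0.1
```

View pics/scene0.png

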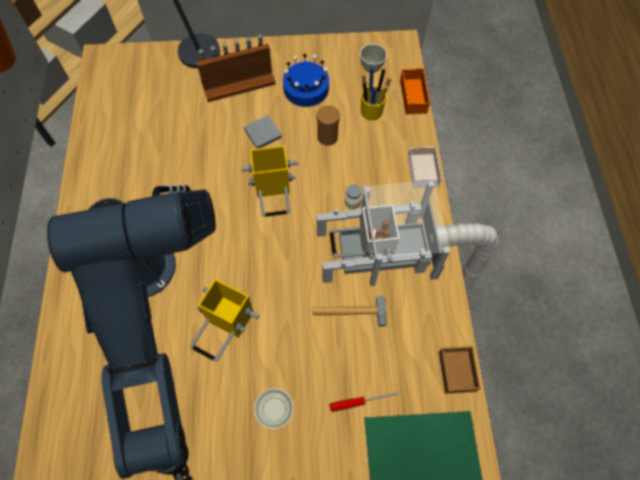

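View pics/top0.png

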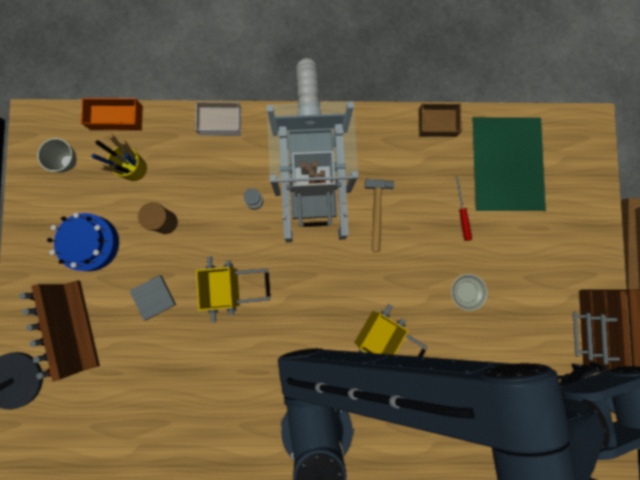

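The scene view shows the white tub on the rails at about (382,230), with its black handle at (335,243). In the top view the handle is at (315,222) and the rail near ends at (289,238) and (344,236). I'll enlarge the top view for measuring.

```bash
cat > h.py <<'E'
import cv2,numpy as np
from station import *
np.set_printoptions(precision=4,suppress=True)
def ray(n,u,v,z,T=None):
    c=camera_params(n); d=np.array([(u-c["cx"])/c["fx"],(v-c["cy"])/c["fy"],1])
    W=np.linalg.inv(c["world_to_cam"]) if T is None else T@np.array(c["mount"])
    d=W[:3,:3]@d; o=W[:3,3]; return o+d*(z-o[2])/d[2]
def tool():
    from scipy.spatial.transform import Rotation as R
    s=sense();T=np.eye(4);T[:3,:3]=R.from_quat(s["tool_rot"]).as_matrix();T[:3,3]=s["tcp_pos"];return T
E
python3 - <<'E'
from h import *
im=cv2.imread("pics/top0.png")
cv2.imwrite("pics/top0c.png",cv2.resize(im[95:245,255:375],None,fx=4,fy=4,interpolation=cv2.INTER_CUBIC))
for n,(x0,x1,y0,y1),z in(("top",(298,334,210,232),.09),("scene",(326,344,228,258),.09)):
    g=cv2.imread(f"pics/{n}0.png")[y0:y1,x0:x1].max(2); m=g<60
    ys,xs=np.nonzero(m); print(n,m.sum(),xs.min()+x0,xs.max()+x0,ys.min()+y0,ys.max()+y0,ray(n,xs.mean()+x0,ys.mean()+y0,z))
    r=cv2.minAreaRect(np.c_[xs+x0,ys+y0].astype(np.float32));b=cv2.boxPoints(r);print(np.array([ray(n,*p,z) for p in b]))
for p in((289,238),(283,130),(344,236),(338,130)): print(p,ray("top",*p,.12))
E
```

```text
top 88 303 327 222 225 [0.5966 0.0041 0.09  ]
[[ 0.6013  0.04    0.09  ]
 [ 0.6013 -0.0288  0.09  ]
 [ 0.5926 -0.0288  0.09  ]
 [ 0.5926  0.04    0.09  ]]
scene 47 331 334 233 252 [0.5964 0.0047 0.09  ]
[[ 0.5914  0.0374  0.09  ]
 [ 0.5986  0.038   0.09  ]
 [ 0.6012 -0.0258  0.09  ]
 [ 0.5942 -0.0264  0.09  ]]
(289, 238) [0.5522 0.0786 0.12  ]
(283, 130) [0.8619 0.0969 0.12  ]
(344, 236) [ 0.5578 -0.075   0.12  ]
(338, 130) [ 0.8627 -0.0602  0.12  ]
```

View pics/top0c.png

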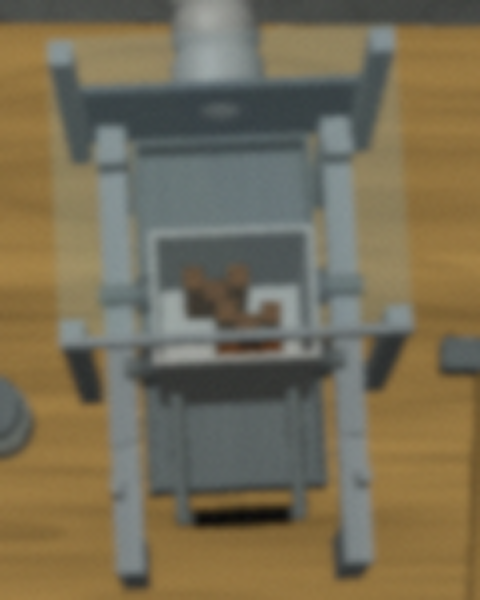

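The enlarged view shows the handle at crop (240,517) and the front strip at about (240,337). The rails tilt about 3° and have step marks at crop (127,440) and (352,435). The handle is at about (0.5965, 0.0045) in both views. Next I lift and turn.

```bash
python3 -m handwheel '[[[0,0,-10.5,0,0,-0.014,1],[0,0,-10.5,0,0,-0.014,1],[0,0,-10.5,0,0,-0.014,1],[0,0,-10.5,0,0,-0.014,1],[0,0,-10.5,0,0,-0.014,1],[0,0,-10.5,0,0,-0.014,1],[0,0,-10.5,0,0,-0.014,1],[0,0,0,0,0,0,1]]]'
cat >> h.py <<'E'
def to(p,yaw=None):
    T=tool(); print("tool shift",T[:3,:3].T@(np.array(p)-T[:3,3]),"y-axis yaw",np.degrees(np.arctan2(T[1,1],T[0,1])),"down",T[:3,2],"tcp",T[:3,3],"t",sense()["t"])
E
python3 - <<'E'
from h import *
to([.5965,.0045,.20])
print("strip mid",ray("top",255+240/4,95+337/4,.219),"steps",ray("top",255+127/4,95+440/4,.123),ray("top",255+352/4,95+435/4,.123))
print("far rail stops",ray("top",255+110/4,95+160/4,.123),ray("top",255+336/4,95+152/4,.123))
E
```

```text
t: 1.1
tcp_pos: [0.2037, -0.5913, 0.2987]
tool_rot: [0.692, 0.722, -0.001, 0.001]
force: [0.8, 0.7, -0.1]
finger_gap: 0.999
gripper_force: 0.0
tool shift [0.5791 0.4173 0.0978] y-axis yaw 2.3904402212424163 down [ 0.0003 -0.0018 -1.    ] tcp [ 0.2037 -0.5913  0.2987] t 1.1
strip mid [0.6963 0.0074 0.219 ] steps [0.6448 0.0852 0.123 ] [ 0.6485 -0.0726  0.123 ]
far rail stops [0.8463 0.0981 0.123 ] [ 0.8529 -0.0628  0.123 ]
```

```bash
python3 -m handwheel '[[[0,0,0,0.0483,0.0348,0,1],[0,0,0,0.0483,0.0348,0,1],[0,0,0,0.0483,0.0348,0,1],[0,0,0,0.0483,0.0348,0,1],[0,0,0,0.0483,0.0348,0,1],[0,0,0,0.0483,0.0348,0,1],[0,0,0,0.0483,0.0348,0,1],[0,0,0,0.0483,0.0348,0,1],[0,0,0,0.0483,0.0348,0,1],[0,0,0,0.0483,0.0348,0,1],[0,0,0,0.0483,0.0348,0,1],[0,0,-0.7,0.0483,0.0348,0,1],[0,0,0,0,0,0.05,1],[0,0,0,0,0,0.05,1],[0,0,0,0,0,0,1],[0,0,0,0,0,0,1]]]'
python3 - <<'E'
from h import *
to([.5965,.0045,.071]); T=tool(); im=snapshot("wrist")[:,:,::-1]; cv2.imwrite("pics/w1.png",im)
Tc=np.linalg.inv(T@np.array(camera_params("wrist")["mount"]));c=camera_params("wrist")
for p in([.5965,.0045,.09],[.5965,.0395,.09],[.5965,-.0305,.09]):
    q=Tc@np.r_[p,1];print(c["fx"]*q[0]/q[2]+c["cx"],c["fy"]*q[1]/q[2]+c["cy"])
E
```

```text
t: 3.1
tcp_pos: [0.5964, 0.0061, 0.1991]
tool_rot: [0.688, 0.726, 0.0, 0.001]
force: [-0.5, -0.2, -0.1]
finger_gap: 0.996
gripper_force: 0.0
tool shift [-0.0016 -0.0002  0.1281] y-axis yaw 3.113843232030405 down [ 0.0017 -0.0003 -1.    ] tcp [0.5964 0.0061 0.1991] t 3.1
323.38629738194766 229.43632971408064
326.2112153851138 178.4932506471543
320.74055956008635 277.1481680394336
```

View pics/w1.png

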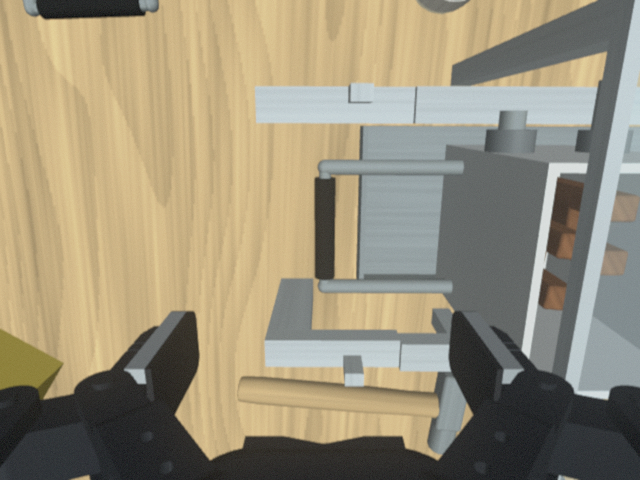

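The wrist view shows the handle centred at (325,227), against a predicted (323,229). I descend and grip.

```bash
python3 -m handwheel '[[[0,0,0,-0.001,0,0.032,1],[0,0,0,0,0,0.032,1],[0,0,0,0,0,0.032,1],[0,0,0,0,0,0.032,1],[0,0,0,0,0,0,1],[0,0,0,0,0,0,0],[0,0,0,0,0,0,0],[0,0,0,0,0,0,0],[0,0,0,0,0,0,0],[0,0,0,0,0,0,0],[0,0,0,0,0,0,0],[0,0,0,0,0,0,0],[0,0,0,0,0,0,0]]]' 50
```

```text
t: 4.78
tcp_pos: [0.5954, 0.0055, 0.0699]
tool_rot: [0.687, 0.727, -0.0, -0.0]
force: [0.5, 0.2, 0.5]
finger_gap: 0.001
gripper_force: 0.0
```

Run:
```python
from h import *
cv2.imwrite("pics/w2.png",snapshot("wrist")[:,:,::-1])
print(sense())
```

```text
{'t': 4.825, 'q': array([-0.1783,  0.6603,  1.6153, -0.    ,  0.8661, -0.2344]), 'qd': array([-0.0005,  0.0008,  0.0026,  0.0016, -0.0009, -0.0001]), 'tau': array([  0.002 , -44.7024, -12.5482,  -0.0001,   0.0015,   0.    ]), 'tcp_pos': array([0.5954, 0.0055, 0.0699]), 'tool_rot': array([ 0.687 ,  0.7266, -0.    , -0.0001]), 'force': array([-0.3594,  0.2693,  0.0941]), 'ft_torque': array([ 0.0267,  0.0135, -0.0539]), 'gripper_force': 0.0, 'finger_gap': 0.0021404941775384147}
```

View pics/w2.png

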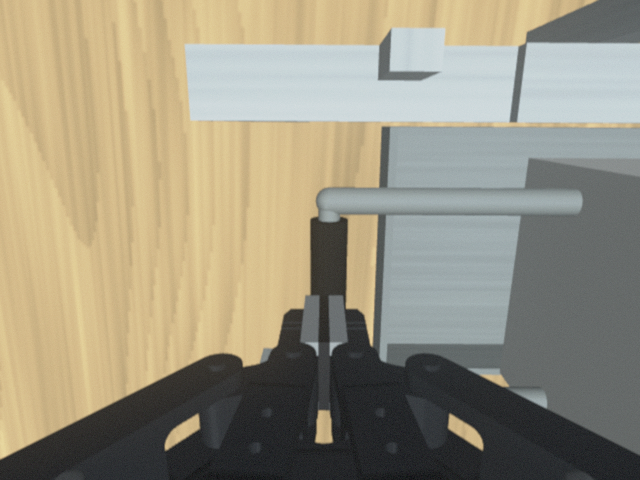

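The view shows the fingers shut above the roller: tips at about (325,297), roller at columns 311–347. I'll check the roller's depth.

Run:
```python
from h import *
T=tool();c=camera_params("wrist");C=T@np.array(c["mount"]);Tc=np.linalg.inv(C)
print(c["fx"],"cam",C[:3,3])
def pr(p):
    q=Tc@np.r_[p,1];return c["fx"]*q[0]/q[2]+c["cx"],c["fy"]*q[1]/q[2]+c["cy"],q[2]
print("tcp",pr(T[:3,3]),"pads",pr(T[:3,3]-.0187*T[:3,2]))
for z in(.06,.075,.09): print(z,[np.round(pr([.5965,.0045+s,z]),1) for s in(.035,.042,0)], ray("wrist",329,202,z,T), ray("wrist",329,218,z,T))
# two-view: left arm corner in w1 (323,167),(323,286) vs w2 (329,202)
```

```text
423.74419665447186 cam [0.5916 0.0745 0.244 ]
tcp (np.float64(323.606655063776), np.float64(286.0465246636627), np.float64(0.1863691945552523)) pads (np.float64(323.61014406618955), np.float64(303.49678331497444), np.float64(0.1683803219113466))
0.06 [array([330.3, 205.7,   0.2]), array([331.2, 189.9,   0.2]), array([325.8, 280.2,   0.2])] [0.5958 0.0411 0.06  ] [0.5963 0.034  0.06  ]
0.075 [array([330.8, 212.7,   0.2]), array([331.9, 195.6,   0.2]), array([325.9, 292.7,   0.2])] [0.5955 0.0439 0.075 ] [0.5959 0.0373 0.075 ]
0.09 [array([331.5, 220.9,   0.2]), array([332.7, 202.4,   0.2]), array([326.1, 307.3,   0.2])] [0.5951 0.0466 0.09  ] [0.5955 0.0406 0.09  ]
```

The roller really is at z = 0.09, so the real fingertips must be about 27 mm higher than the TCP reading suggests. I open, lower 25 mm and close again.

```bash
python3 -m handwheel '[[[0,0,0,0,0,-0.01,1],[0,0,0,0,0,0,1],[0,0,0,0,0,0,1],[0,0,0,0,0,0,1],[0,0,0,0,0,0,1],[0,0,0,0,0,0,1],[0,0,0,0,0,0.012,1],[0,0,0,0,0,0.012,1],[0,0,0,0,0,0.011,1],[0,0,0,0,0,0,0],[0,0,0,0,0,0,0],[0,0,0,0,0,0,0],[0,0,0,0,0,0,0],[0,0,0,0,0,0,0],[0,0,0,0,0,0,0],[0,0,0,0,0,0,0]]]' 50
python3 - <<'E'
from h import *
cv2.imwrite("pics/w3.png",snapshot("wrist")[:,:,::-1])
E
```

```text
t: 6.82
tcp_pos: [0.5962, 0.0054, 0.0453]
tool_rot: [0.687, 0.727, 0.0, 0.001]
force: [1.4, -0.5, 1.1]
finger_gap: 0.139
gripper_force: 48.8
```

View pics/w3.png

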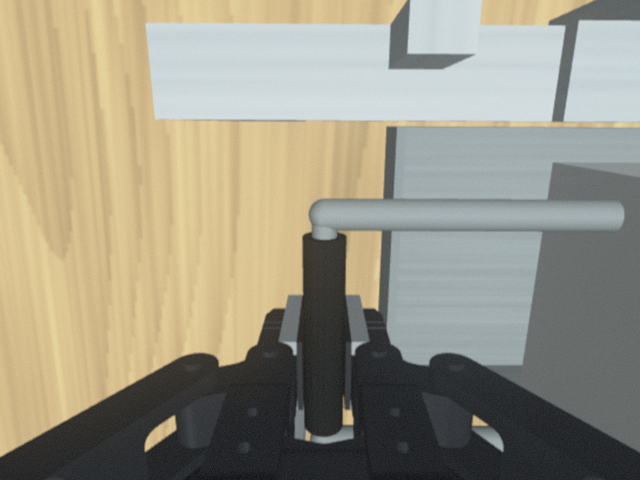

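The view shows the roller firmly between the pads (gap 0.139, 49 N). Now I draw it towards me.

```bash
python3 -m handwheel '[[[0,0,0,0,-0.008,0,0],[0,0,0,0,-0.014,0,0],[0,0,0,0,-0.014,0,0],[0,0,0,0,-0.014,0,0],[0,0,0,0,-0.014,0,0],[0,0,0,0,-0.014,0,0],[0,0,0,0,-0.014,0,0],[0,0,0,0,-0.01,0,0],[0,0,0,0,-0.006,0,0],[0,0,0,0,-0.004,0.001,0],[0,0,0,0,-0.002,0.001,0],[0,0,0,0,-0.001,0.001,0],[0,0,0,0,0,0.001,0],[0,0,0,0,0,0.001,0],[0,0,0,0,0,0,0]]]'
python3 - <<'E'
from h import *
im=snapshot("top")[:,:,::-1];cv2.imwrite("pics/t4.png",cv2.resize(im[120:245,255:375],None,fx=4,fy=4,interpolation=cv2.INTER_CUBIC))
to([.481,-.0015,.04]);print(sense()["force"])
E
```

```text
t: 8.75
tcp_pos: [0.4813, -0.0011, 0.0402]
tool_rot: [0.687, 0.727, 0.0, 0.0]
force: [3.5, 1.0, 1.9]
finger_gap: 0.142
gripper_force: 49.2
tool shift [-0.0004 -0.0003  0.0002] y-axis yaw 3.20633829182376 down [ 0.0011 -0.0002 -1.    ] tcp [ 0.4812 -0.0011  0.0402] t 8.8
[4.0563 0.1522 1.5267]
```

View pics/t4.png

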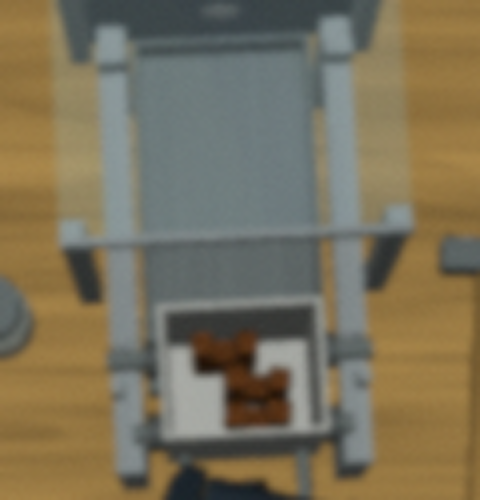

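The pins at about (130,360) and (350,348) sit between the step and the stop, with pivot x about -2 mm. I'll pull gently to feel for the stop.

```bash
for i in 1 2 3; do python3 -m handwheel '[[[0,0,0,0,-0.002,0,0],[0,0,0,0,0,0,0]]]' | egrep 'tcp_pos|force'; done
```

```text
tcp_pos: [0.4789, -0.0012, 0.0402]
force: [3.8, 0.6, 2.4]
gripper_force: 49.2
tcp_pos: [0.4766, -0.0013, 0.0401]
force: [2.9, 0.2, 2.4]
gripper_force: 49.2
tcp_pos: [0.4745, -0.0013, 0.0401]
force: [3.7, 0.0, 3.4]
gripper_force: 49.2
```

```bash
for i in 1 2 ; do python3 -m handwheel '[[[0,0,0,0,-0.0015,0,0],[0,0,0,0,0,0,0]]]' | egrep 'tcp_pos|^force'; done
```

```text
tcp_pos: [0.4744, -0.0014, 0.0402]
force: [6.0, 1.3, 3.1]
tcp_pos: [0.4744, -0.0014, 0.0404]
force: [9.1, 2.9, 2.5]
```

The pins are seated against the stop, at handle x = 0.4744. Next I compute the arc in tool axes.

```bash
cat >> h.py <<'E'
Z0=.0403; X0=.4744; Y0=-.0014
def hp(th,px=-.005):  # TCP target: tub tipped th deg, pivot px in seat frame (stop = -.008)
    a=np.radians(194.47-th); dx=.16008*np.cos(a)+.155+(px+.008); dz=.16008*np.sin(a)+.040
    y=np.radians(3.2); return np.array([X0+dx*np.cos(y),Y0+dx*np.sin(y),Z0+dz])
E
python3 - <<'E'
from h import *
th=np.arange(0,131,5.); p=[hp(t) for t in th]; 
for i in range(len(th)-1):
    d=p[i+1]-p[i]; print(th[i+1],round(1e3*np.hypot(d[0],d[1])*np.sign(d[0]),1),round(-1e3*d[2],1))
print(hp(0),hp(65),hp(130))
E
```

```text
5.0 -2.9 -13.7
10.0 -1.7 -13.9
15.0 -0.5 -14.0
20.0 0.7 -13.9
25.0 2.0 -13.8
30.0 3.1 -13.6
35.0 4.3 -13.3
40.0 5.5 -12.9
45.0 6.6 -12.3
50.0 7.6 -11.7
55.0 8.6 -11.0
60.0 9.5 -10.2
65.0 10.4 -9.3
70.0 11.2 -8.4
75.0 11.8 -7.4
80.0 12.4 -6.3
85.0 13.0 -5.2
90.0 13.4 -4.1
95.0 13.7 -2.9
100.0 13.9 -1.7
105.0 14.0 -0.5
110.0 13.9 0.7
115.0 13.8 2.0
120.0 13.6 3.1
125.0 13.3 4.3
130.0 12.9 5.5
[ 0.4774 -0.0012  0.0403] [0.5306 0.0017 0.2039] [0.701  0.0113 0.2247]
```

```bash
python3 -m handwheel '[[[0,0,0,0,0.0045,0,0],[0,0,0,0,0,0,0],[0,0,0,0,-0.0014,-0.007,0],[0,0,0,0,-0.0014,-0.007,0],[0,0,0,0,-0.0017,-0.0139,0],[0,0,0,0,-0.0005,-0.014,0],[0,0,0,0,0.0007,-0.0139,0],[0,0,0,0,0.002,-0.0138,0],[0,0,0,0,0.0031,-0.0136,0],[0,0,0,0,0,0,0]]]'
python3 - <<'E'
from h import *
to(hp(30));print(hp(30))
E
```

```text
t: 11.3
tcp_pos: [0.4775, -0.0013, 0.1246]
tool_rot: [0.687, 0.727, 0.001, 0.001]
force: [1.7, 0.1, -1.4]
finger_gap: 0.14
gripper_force: 49.0
tool shift [0.     0.0007 0.0015] y-axis yaw 3.2415475727929657 down [ 0.0024 -0.0007 -1.    ] tcp [ 0.4775 -0.0013  0.1246] t 11.3
[ 0.4782 -0.0012  0.1232]
```

```bash
python3 -m handwheel '[[[0,0,0,0,0.005,-0.0118,0],[0,0,0,0,0.0055,-0.0129,0],[0,0,0,0,0.0066,-0.0123,0],[0,0,0,0,0.0076,-0.0117,0],[0,0,0,0,0.0086,-0.011,0],[0,0,0,0,0.0095,-0.0102,0],[0,0,0,0,0.0104,-0.0093,0],[0,0,0,0,0,0,0],[0,0,0,0,0,0,0]]]'
python3 - <<'E'
from h import *
to(hp(65));print(hp(65))
im=snapshot("scene")[:,:,::-1];cv2.imwrite("pics/s5.png",cv2.resize(im[160:310,290:490],None,fx=4,fy=4,interpolation=cv2.INTER_CUBIC))
E
```

```text
t: 12.42
tcp_pos: [0.5294, 0.0018, 0.202]
tool_rot: [0.687, 0.727, -0.001, -0.0]
force: [0.1, -1.2, -1.7]
finger_gap: 0.144
gripper_force: 49.2
tool shift [-0.0001  0.0011 -0.0019] y-axis yaw 3.2278719734706973 down [-0.0014 -0.0002 -1.    ] tcp [0.5294 0.0018 0.202 ] t 12.425
[0.5306 0.0017 0.2039]
```

View pics/s5.png

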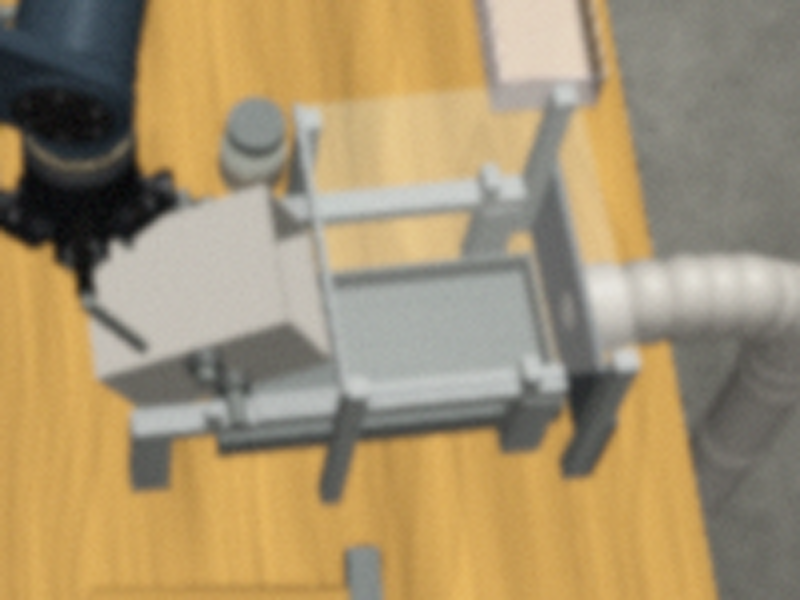

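The tub is at about 65° with the pivot pins on the rail at crop (232,410) and clear of the shield edge. I continue.

```bash
python3 -m handwheel '[[[0,0,0,0,0.0115,-0.0094,0],[0,0,0,0,0.0118,-0.0074,0],[0,0,0,0,0.0124,-0.0063,0],[0,0,0,0,0.013,-0.0052,0],[0,0,0,0,0.0134,-0.0041,0],[0,0,0,0,0.0137,-0.0029,0],[0,0,0,0,0.0139,-0.0017,0],[0,0,0,0,0,0,0],[0,0,0,0,0,0,0]]]'
python3 - <<'E'
from h import *
to(hp(100));print(hp(100))
E
```

```text
t: 13.6
tcp_pos: [0.6192, 0.0067, 0.2397]
tool_rot: [0.687, 0.727, -0.0, -0.0]
force: [-1.0, -0.0, 2.3]
finger_gap: 0.143
gripper_force: 49.5
tool shift [ 0.      0.0005 -0.0002] y-axis yaw 3.2172558201753283 down [-0.0004 -0.0004 -1.    ] tcp [0.6192 0.0067 0.2397] t 13.6
[0.6197 0.0067 0.2399]
```

```bash
python3 -m handwheel '[[[0,0,0,0,0.014,-0.0005,0],[0,0,0,0,0.0139,0.0007,0],[0,0,0,0,0.0138,0.002,0],[0,0,0,0,0.0136,0.0031,0],[0,0,0,0,0.0133,0.0043,0],[0,0,0,0,0.0129,0.0055,0],[0,0,0,0,0.005,0.0024,0],[0,0,0,0,0,0,0],[0,0,0,0,0,0,0],[0,0,0,0,0,0,0],[0,0,0,0,0,0,0],[0,0,0,0,0,0,0],[0,0,0,0,0,0,0]]]'
python3 - <<'E'
from h import *
to(hp(132));print(hp(132))
im=snapshot("scene")[:,:,::-1];cv2.imwrite("pics/s6.png",cv2.resize(im[160:310,290:490],None,fx=4,fy=4,interpolation=cv2.INTER_CUBIC))
E
```

```text
t: 15.22
tcp_pos: [0.7108, 0.0114, 0.2245]
tool_rot: [0.687, 0.727, 0.003, 0.004]
force: [4.5, -0.5, 7.9]
finger_gap: 0.143
gripper_force: 50.0
tool shift [ 0.0004 -0.0048  0.0022] y-axis yaw 3.2065569947204002 down [ 0.0107 -0.0008 -0.9999] tcp [0.7108 0.0114 0.2245] t 15.225
[0.706  0.0116 0.2223]
```

View pics/s6.png

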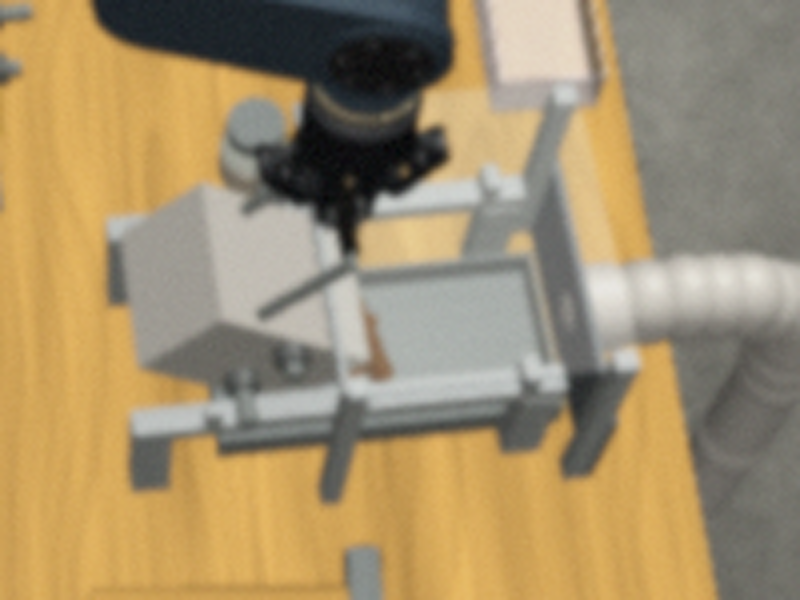

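At least one pin is out in the pan at about (375,350), and the residual force is radial because I'm pressing the pins onto the rails. I ease that, tip to about 137° with a small wiggle and look again.

```bash
python3 -m handwheel '[[[0,0,0,0,-0.001,-0.001,0],[0,0,0,0,0.005,0.003,0],[0,0,0,0,0.005,0.003,0],[0,0,0,0,0,0,0],[0,0,0,0,0,0,0],[0,0,0,0,-0.01,-0.006,0],[0,0,0,0,0.01,0.006,0],[0,0,0,0,0,0,0],[0,0,0,0,0,0,0],[0,0,0,0,0,0,0]]]'
python3 - <<'E'
from h import *
to(hp(135.,-.003));print(hp(136.,-.003))
im=snapshot("scene")[:,:,::-1];a=im[215:275,340:440];b=snapshot("top")[120:200,290:340,::-1]
cv2.imwrite("pics/s7.png",np.hstack([cv2.resize(a,(500,300),interpolation=2),cv2.resize(b,(188,300),interpolation=2)]))
E
```

```text
t: 16.52
tcp_pos: [0.7203, 0.012, 0.2197]
tool_rot: [0.687, 0.727, 0.004, 0.005]
force: [5.0, 0.5, 8.1]
finger_gap: 0.138
gripper_force: 50.1
tool shift [ 0.0004 -0.005   0.0015] y-axis yaw 3.2112769524502207 down [ 0.012  -0.0007 -0.9999] tcp [0.7203 0.012  0.2197] t 16.525
[0.7177 0.0122 0.2167]
```

View pics/s7.png

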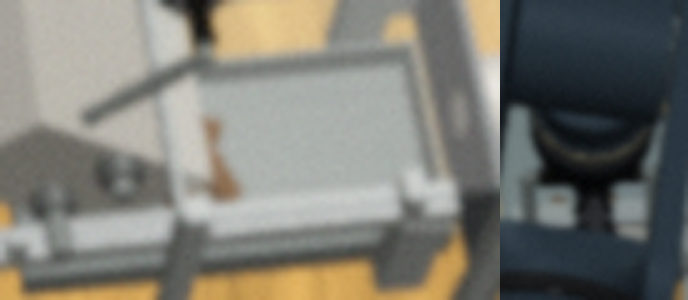

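The pan shows brown pins near the tub mouth at (218,160). I have used all my views, so I'll count by colour mask from here. I swing back slowly along the arc.

```bash
python3 -m handwheel '[[[0,0,0,0,-0.006,-0.0045,0],[0,0,0,0,-0.006,-0.0035,0],[0,0,0,0,-0.0065,-0.0027,0],[0,0,0,0,-0.0065,-0.0027,0],[0,0,0,0,-0.0067,-0.0022,0],[0,0,0,0,-0.0067,-0.0021,0],[0,0,0,0,-0.0136,-0.0031,0],[0,0,0,0,-0.0138,-0.002,0],[0,0,0,0,-0.0139,-0.0007,0],[0,0,0,0,-0.014,0.0005,0],[0,0,0,0,0,0,0]]]'
python3 - <<'E'
from h import *
to(hp(100));print(hp(100))
E
```

```text
t: 18.0
tcp_pos: [0.6199, 0.0068, 0.2397]
tool_rot: [0.687, 0.727, -0.001, -0.001]
force: [-0.7, -1.0, 4.2]
finger_gap: 0.143
gripper_force: 49.8
tool shift [-0.     -0.0002 -0.0002] y-axis yaw 3.1984655346510484 down [-0.002  -0.0001 -1.    ] tcp [0.6199 0.0068 0.2397] t 18.0
[0.6197 0.0067 0.2399]
```

```bash
python3 -m handwheel '[[[0,0,0,0,-0.0139,0.0017,0],[0,0,0,0,-0.0137,0.0029,0],[0,0,0,0,-0.0134,0.0041,0],[0,0,0,0,-0.013,0.0052,0],[0,0,0,0,-0.0124,0.0063,0],[0,0,0,0,-0.0118,0.0074,0],[0,0,0,0,-0.0112,0.0084,0],[0,0,0,0,0,0,0],[0,0,0,0,0,0,0]]]'
python3 - <<'E'
from h import *
to(hp(65));print(hp(65))
im=cv2.cvtColor(snapshot("scene"),cv2.COLOR_RGB2HSV)[215:275,340:440]
m=cv2.inRange(im,(3,90,20),(13,255,150));n,l,s,c=cv2.connectedComponentsWithStats(m);print(s[1:]+[340,215,0,0,0])
E
```

```text
t: 19.12
tcp_pos: [0.5316, 0.0024, 0.2036]
tool_rot: [0.687, 0.727, -0.0, -0.001]
force: [-3.5, 0.5, 4.9]
finger_gap: 0.146
gripper_force: 49.8
tool shift [-0.0006 -0.001  -0.0003] y-axis yaw 3.2108183316939 down [-0.0022  0.0011 -1.    ] tcp [0.5316 0.0024 0.2036] t 19.125
[0.5306 0.0017 0.2039]
[[378 241   1   1   1]
 [352 254  17   4  43]
 [366 266   7   3  15]]
```

```bash
python3 -m handwheel '[[[0,0,0,0,-0.0114,0.0093,0],[0,0,0,0,-0.0095,0.0102,0],[0,0,0,0,-0.0086,0.011,0],[0,0,0,0,-0.0076,0.0117,0],[0,0,0,0,-0.0066,0.0123,0],[0,0,0,0,-0.0055,0.0129,0],[0,0,0,0,-0.0043,0.0133,0],[0,0,0,0,0,0,0]]]'
python3 - <<'E'
from h import *
to(hp(30));print(hp(30))
E
```

```text
t: 20.18
tcp_pos: [0.4776, -0.0009, 0.122]
tool_rot: [0.687, 0.727, -0.001, -0.001]
force: [-2.5, -0.4, -1.0]
finger_gap: 0.139
gripper_force: 49.4
tool shift [-0.0003  0.0005 -0.0012] y-axis yaw 3.190902497544401 down [-0.0028  0.0008 -1.    ] tcp [ 0.4776 -0.0009  0.122 ] t 20.175
[ 0.4782 -0.0012  0.1232]
```

```bash
python3 -m handwheel '[[[0,0,0,0,-0.0027,0.0132,0],[0,0,0,0,-0.002,0.0138,0],[0,0,0,0,-0.0007,0.0139,0],[0,0,0,0,0.0005,0.014,0],[0,0,0,0,0.0017,0.0139,0],[0,0,0,0,0.0014,0.007,0],[0,0,0,0,0.0014,0.005,0],[0,0,0,0,0,0,0],[0,0,0,0,0,0,0]]]'
python3 - <<'E'
from h import *
to(hp(0));print(hp(0),sense()["force"])
for n,(x0,x1,y0,y1) in(("top",(285,350,125,235)),("scene",(320,450,190,290))):
    im=snapshot(n); cv2.imwrite(f"pics/{n}8.png",im[:,:,::-1])
    for lab,src in(("now",im),("was",cv2.imread(f"pics/{n}0.png")[:,:,::-1])):
        h=cv2.cvtColor(np.ascontiguousarray(src),cv2.COLOR_RGB2HSV)[y0:y1,x0:x1]
        m=cv2.inRange(h,(3,80,20),(13,255,170));k,l,s,c=cv2.connectedComponentsWithStats(m);print(n,lab,[list(a+[x0,y0,0,0,0]) for a in s[1:] if a[4]>8])
E
```

```text
t: 21.3
tcp_pos: [0.4785, -0.0011, 0.0426]
tool_rot: [0.687, 0.727, 0.0, 0.0]
force: [-1.5, 0.0, -1.0]
finger_gap: 0.145
gripper_force: 49.3
tool shift [-0.0001 -0.0011  0.0023] y-axis yaw 3.2139775092140104 down [ 0.0003 -0.0001 -1.    ] tcp [ 0.4785 -0.0011  0.0426] t 21.3
[ 0.4774 -0.0012  0.0403] [-1.4839  0.0282 -1.0306]
top now [[np.int64(320), np.int64(180), np.int64(18), np.int64(15), np.int64(130)], [np.int64(292), np.int64(181), np.int64(25), np.int64(17), np.int64(258)]]
top was [[np.int64(310), np.int64(180), np.int64(15), np.int64(3), np.int64(29)]]
scene now [[np.int64(357), np.int64(230), np.int64(16), np.int64(20), np.int64(230)], [np.int64(356), np.int64(253), np.int64(14), np.int64(5), np.int64(40)], [np.int64(365), np.int64(265), np.int64(8), np.int64(4), np.int64(20)]]
scene was [[np.int64(378), np.int64(229), np.int64(8), np.int64(8), np.int64(26)]]
```

Run:
```python
from h import *
def cls(n,f,x0,x1,y0,y1):
    h=cv2.cvtColor(cv2.imread(f),cv2.COLOR_BGR2HSV)
    print(n)
    for y in range(y0,y1): print(y,''.join('#' if (S>80 and H<14) else 'w' if S>80 and H<30 else '.' if V>150 else '+' if V>90 else 'k' for H,S,V in h[y,x0:x1]))
cls("top","pics/top8.png",282,350,174,232)
cls("scene","pics/scene8.png",325,425,215,280)
t=cv2.cvtColor(cv2.imread("pics/t4.png"),cv2.COLOR_BGR2HSV)[305:440,160:325]
print("t4 tub brown",cv2.inRange(t,(0,81,0),(13,255,255)).sum()/255/16)
for p in((296,190),(305,190),(329,187)): print(p,ray("top",*p,.02))
```

```text
top
174 +....++++++++++++++++++www++++++++++++++++++++++++++++++++...+++++++
175 +....++++++++++++++++++www++++++++++++++++++++++++++++++++++++++++++
176 +....++++++++++++++++++ww+++++++++++++++++++++++++++++++++++++++++++
177 ++...+++++++++++++++++++++++++++++++++++++++++++++++++++++++++++++++
178 ++++++++++++++++++++++++++++++++++++++++++++++++++++++++++++++++++++
179 ++++++++++++++++++++++++++++++++++++++++++++++++++++++++++++++++ww+k
180 ++++++++++++++++++++++++++++++k+kkkkk++++kkk###kkk+k++w+++++++++wwwk
181 ++++++++++++++++kkk####kk+++kk#####kk++++k#####wkk+k+www++++++++wwkk
182 ++++++++++kkkkkkk########+++k######k+++++k#####kkk+kwwww++++++++wwkk
183 ++++++++++k####kk########kkkk#####kk++++kk#####kk++k#www++++++++wwkk
184 ++++++++++k##########w####kk######k++++++######kk+k#####+++++++++kkk
185 ++++++++++k###############k######k++++++k#####kkkkk####k+++++++++kkk
186 ++++++++++k######################k+++++kk#####kkkk#####k+++++++++kkk
187 ++++++++++k#########w###########k+++++++######kk+k######++++++++kkkk
188 ++++++++++k####################kk++++++k#####wk+kk#####w++++++++kkkk
1
[... 9395 characters left out ...]
+wwwwwwwwwwwwwwwwwwwwwwwwwwwwwwwwwwwwwwwwwwwwwww
275 +kkk+++wwwwwwwwwwwwwwwwwwwwwwwwwwwwwwwwwwwwwwwwkkk++wwwwwwwwwwwwwwwwwwwwwwwwwwwwwwwwwwwwwwwwwwwwwwww
276 kkkk+++wwwwwwwwwwwwwwwwwwwwwwwwwwwwwwwwwwwwwwwwkk+++wwwwwwwwwwwwwwwwwwwwwwwwwwwwwwwwwwwwwwwwwwwwwwww
277 ++k++++wwwwwwwwwwwwwwwwwwwwwwwwwwwwwwwwwwwwwww+k+k++wwwwwwwwwwwwwwwwwwwwwwwwwwwwwwwwwwwwwwwwwwwwwwww
278 kkkk+k+wwwwwwwwwwwwwwwwwwwwwwwwwwwwwwwwwwwwwww+kk++wwwwwwwwwwwwwwwwwwwwwwwwwwwwwwwwwwwwwwwwwwwwwwwww
279 +kk++++wwwwwwwwwwwwwwwwwwwwwwwwwwwwwwwwwwwwwwwkk+++wwwwwwwwwwwwwwwwwwwwwwwwwwwwwwwwwwwwwwwwwwwwwwwww
t4 tub brown 312.6875
(296, 190) [0.7087 0.062  0.02  ]
(305, 190) [0.7088 0.0347 0.02  ]
(329, 187) [ 0.7182 -0.0383  0.02  ]
```

The tub floor is all white, so it is empty, and the pins lie in the pan at about x 0.71. I lower the last 2 mm, let go and retreat straight up.

```bash
python3 -m handwheel '[[[0,0,0,0,-0.0005,0.001,0],[0,0,0,0,-0.0005,0.001,0],[0,0,0,0,0,0.001,0],[0,0,0,0,0,0,0]]]' | egrep 'tcp|^force'; python3 -m handwheel '[[[0,0,0,0,0,0,0.3],[0,0,0,0,0,0,0.5],[0,0,0,0,0,0,1],[0,0,0,0,0,0,1],[0,0,0,0,0,0,1],[0,0,0,0,0,0,1],[0,0,0,0,0,0,1],[0,0,0,0,0,-0.02,1],[0,0,0,0,0,-0.03,1],[0,0,0,0,0,-0.05,1],[0,0,0,0,0,-0.05,1],[0,0,0,0,0,0,1],[0,0,0,0,0,0,1]]]'
python3 - <<'E'
from h import *
T=tool();im=snapshot("wrist");cv2.imwrite("pics/w9.png",im[:,:,::-1]);cv2.imwrite("pics/top9.png",snapshot("top")[:,:,::-1]);cv2.imwrite("pics/scene9.png",snapshot("scene")[:,:,::-1])
for n,(x0,x1,y0,y1) in(("top",(295,335,225,275)),("scene",(255,285,225,270))):
    g=cv2.imread(f"pics/{n}9.png").max(2)[y0:y1,x0:x1];m=(g<60);print(n,m.sum())
# handle in wrist: dark blob, expected location
c=camera_params("wrist");Tc=np.linalg.inv(T@np.array(c["mount"]))
g=(im.max(2)<45).astype(np.uint8);k,l,s,ce=cv2.connectedComponentsWithStats(g)
for a,b in zip(s[1:],ce[1:]):
    if a[4]>300: print(a,b)
for z in(.07,.085,.1):
    for s in(.035,-.035):
        q=Tc@np.r_[.4785,-.0015+s,z,1];print(z,s,c["fx"]*q[0]/q[2]+c["cx"],c["fy"]*q[1]/q[2]+c["cy"])
E
```

```text
tcp_pos: [0.479, -0.0015, 0.0398]
force: [3.1, 0.1, 0.9]
t: 23.52
tcp_pos: [0.4767, -0.001, 0.1891]
tool_rot: [0.687, 0.727, -0.0, -0.0]
force: [-1.1, 0.1, 0.5]
finger_gap: 0.998
gripper_force: 0.0
top 1328
scene 6
[ 209    0  103   14 1051] [255.8849   6.2226]
[    0   313   573   167 22252] [278.0181 426.9598]
[ 567  387   73   70 2263] [611.4724 415.4839]
0.07 0.035 329.0946979313971 175.26062283612066
0.07 -0.035 323.44998665930433 271.1318578024517
0.085 0.035 329.3675352381543 177.99175782881935
0.085 -0.035 323.4302871832432 278.3571674976655
0.1 0.035 329.6703436372669 181.02290714167876
0.1 -0.035 323.40857023320905 286.3224397285458
```

Run:
```python
from h import *
g=cv2.imread("pics/w9.png").max(2)
m=(g[160:305,300:360]<75).astype(np.uint8);k,l,s,c=cv2.connectedComponentsWithStats(m)
print([(a+[300,160,0,0,0]).tolist() for a in s[1:] if a[4]>100])
t=cv2.cvtColor(cv2.imread("pics/top9.png"),cv2.COLOR_BGR2HSV)
print("tub brown",cv2.inRange(t[200:229,297:332],(0,81,0),(13,255,255)).sum()//255)
a=cv2.imread("pics/top8.png")[170:230,285:345].astype(int);b=cv2.imread("pics/top9.png")[170:230,285:345].astype(int);print("diff",(abs(a-b).max(2)>40).sum())
```

```text
[[318, 179, 19, 103, 1846]]
tub brown 0
diff 0
```

```bash
python3 -c "
from station import *
print(sign_off())"
```

```text
the job is handed in; nothing more can be done
None
```

The job is handed in at about 24 s of robot time; the sign-off returned no verdict. Images show the tub empty, near upright on the rails and released, with the bench pins in the pan (partly hidden, so I did not count all three singly). I saw no sign of a shield bump and kept clear of the bystanders, but did not measure either at the end.

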